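# Rotate the reagent kits in a gravity lane

## Robot

A 6-joint arm with a two-finger parallel gripper is mounted at the origin on the work surface. World frame = base frame: x ahead of the robot, y to its left, z up, the work surface at z = 0. Lengths are in mm, angles in rad, forces in N, time in s.
With the tool pointing down it reaches from about 275 to 750 mm from the base axis. Payload 10.2 kg.
Tool frame: the origin (TCP) lies between the finger pads; the fingertips stand 17 mm ahead of it and the grasp point (between the pads) lies 2 mm behind it; z points along the fingers, y is the line along which they close (so a half turn about z gives the same grasp; the last joint's range is limited). The gripper opens to 85 mm and grips with 20 to 120 N. Pads are 22 mm wide; open, the fingers measure 114 mm over their backs; the gripper's body (76 mm by 85 mm) begins 54 mm behind the grasp point. The pads swing forward as they close: fully open they stand 13 mm farther back than shut.
Start: joints at [-1.376, 0.313, 1.498, -0, 1.331, -0.223], TCP at [213.007, -479.853, 248.294] pointing down, gripper open.
Joint ranges: [-2.94, 2.94], [-0.97, 2.17], [0.19, 2.56], [-1.23, 4.37], [0.02, 3.11], [-2.88, 2.88]. Speed limits (rad/s): [2.39, 2.39, 3.01, 3.14, 3.14, 3.14].

## Interface

Orientations are given as a unit quaternion [w, x, y, z].
In Python, from rig import * gives the robot as it stands.
- The arm moves only by the tool step_arm, never from a script. Its argument "commands" is text: rows parted by semicolons, each of 7 numbers parted by spaces: the opening, from 0 (shut) to 1 (fully open), then the shift along the tool's x, y, z in cm, then the turn, a rotation vector about the tool's x, y, z in rad. In form: hand x y z rx ry rz; .... A call has 1 to 20 rows; each row is the pose to reach, as a shift and turn from the pose commanded when the call began, along the tool's axes at that moment; what a row does not reach only later rows make up. A row lasts 1/12 s, in which the tool goes at most 41.7 mm and 7.16 degrees, less where a joint would pass 70% of its speed; a pose out of reach is approached as far as the arm can. A call with a gripper value outside its range is refused whole. The fingers move at their own pace and stop on an object; "newtons" is the grip in N (left out, the last holds). Time passes only in rows, so rows that repeat a pose let the fingers close. It gives the time, the measured TCP pose, the force, the opening and the grip force at its end, in the units of the state.
- sense(): the state, without advancing time (a new reading comes with each control period).
- capture(name): name is "scene" or "top" or "wrist"; returns the picture (384x512x3 uint8, red, green, blue); there is no depth.
- camera_model(name): a dict with "mtx" (3x3 intrinsics, pixels), "eye" and "rotation" of the camera in the world. Camera axes: x right, y down, z forward; pixel columns grow to the right and rows downward; lengths in mm; the calibration is good to about 2 mm. The wrist camera is an equidistant fisheye: a pixel r from the principal point sees the ray r / f radians off the axis. A picture is of the moment at which its call begins: read the wrist's pose just before it. camera_model takes no time and is no camera call; for the wrist camera it gives the pose at the moment of the call.
- finish_job(): hands the job in; it is judged then, once.
Trained networks look in the newest picture that a camera, given by its name, has taken for a name from the list of things; names that differ only in an ending like _2 or _b are one class to them, and where a whole thing is asked for, a point or a joint stands for the part that bears it (a point fixed in the world has none). Each returns a list of dicts, best first, with "score" (0 to 1); they miss things now and then, are a little off and sometimes report something else, mostly with a low value. They report only what shows in the picture. A call takes as long as a camera call. They do not tell look-alikes from the thing itself.
- search_frame(camera, label): "rect" ([centre column, centre row, width, height] in pixels, round what is visible of it).
- trace(camera, label): "mask" (384x512 bool, what is visible of it) and "rect" ([centre column, centre row, width, height] in pixels, round what is visible of it).
- spot_point(camera, label): "xy" ([column, row] in pixels: a listed point, or the origin of a listed thing).
The state is a dict: "time_s": time; "joints": joint angles; "dq": joint speeds; "tau": joint torques, N m; "eef_pos": TCP position; "ee_rot": TCP orientation; "force": force on the tool from outside, world axes, zero at the start; "wrist_torque": the same for the moment, N m; "grip_width": opening from 0.0 (shut) to 1.0 (fully open); "grip_force": force on a finger pad.
Only numpy, scipy, OpenCV 4.12 (cv2) and the standard library are available. Lean on these libraries where they do the work, as an engineer would, in place of code of your own. Each camera call takes 0.05 s, during which the arm holds its last target. There are 200 camera calls.

## Task

Rotate the kit stock: first take the oldest carton from the low front end of the carton lane and stand it upright in the white tray, beside the bottle, so that the carton behind it slides down to the stop. Then load the two new cartons from the bench pad into the back of the lane, lengthways and one after the other, each let slide down against the carton ahead, so that the lane ends with three cartons in a row. Do not knock over or push aside the jars, the bottle or the tip box, and do not tip any carton over.

Things in the scene. Friction and masses are not known exactly. Their poses are not given: they have to be found in the camera images.
- carton_lane: Gravity lane of cartons, fixed. Origin on the bench under its middle; x from low front to high back, y across, z up. Roller slide (plane of free-turning rollers) 250 mm long, rising at 12 degrees along (0.978,0,0.208) from front to back; cartons roll down by themselves. 56 clear between side walls 16 high; front stop 30 high; back and top open but for the bridge. Heights and lengths are square to and along the slide.
- carton_lane_stop (a point): Point on the slide at the foot of the front stop, mid-width: 125 mm ahead (-x) of the lane's origin, 35 mm above the bench. A carton at the stop has its underside centre 38 mm up the slide from here, the next ones 76 mm farther each.
- carton_lane_bridge (a point): Centre of the top of the fixed steel bridge across the carton lane: 40 mm wide, 96 to 136 mm up the slide from the stop, underside 76 and top 81 above the slide (a carton is 64), 72 wide over its posts.
- carton_lane_back (a point): Point on the slide's surface at its open back end, mid-width, 250 mm up the slide from the stop.
- jar_lane: A second lane of the same build standing beside the carton lane (on either side of it), holding two round jars, its rollers locked; same axes and sizes. Its bridge stands as high. Not part of the job.
- carton_front: The oldest kit: white carton 76 long (its x) x 46 wide (its y) x 64 high (mm), 0.18 kg give or take; origin at the centre of its underside, z up through its top. Starts leaning with the slope against the front stop of the carton lane, long side along the lane; the second carton touches its back.
- carton_second: The kit behind the oldest: white carton 76 long (its x) x 46 wide (its y) x 64 high (mm), 0.18 kg give or take; origin at the centre of its underside, z up through its top. Starts in the carton lane, against the first one's back, partly under the bridge; rolls down to the stop by itself when the first is gone.
- carton_new_a: A new kit: white carton 76 long (its x) x 46 wide (its y) x 64 high (mm), 0.18 kg give or take; origin at the centre of its underside, z up through its top. Starts standing on the bench pad at any yaw.
- carton_new_b: A new kit: white carton 76 long (its x) x 46 wide (its y) x 64 high (mm), 0.18 kg give or take; origin at the centre of its underside, z up through its top. Starts standing on the bench pad at any yaw. The two new cartons may be loaded in either order.
- tray: White open tray, fixed to the bench, 190 (its x) x 120 (its y) x 22 high (mm), walls and floor 4 thick; origin under its centre. The bottle stands in its +x half, the -x half is free.
- pad: Thin grey bench pad, fixed, 250 x 250 x 3 mm, origin under its centre; new cartons, specimen jar and tip box stand on it in a two-by-two pattern about 120 mm apart.
- media_bottle: Capped bottle, 48 across, 110 high, standing in the tray; origin at the centre of its foot. Leave alone.
- specimen_jar: Round lidded jar, 58 across, 75 high, on the pad; origin at its foot. Leave alone.
- tip_box: Small pipette tip box, 62 x 52 x 52 high (mm), on the pad; origin under its centre. Leave alone.
- lane_jar_front: Round white jar, 52 across, 66 high, at the stop of the jar lane; origin at its foot. Leave alone.
- lane_jar_second: The jar behind it, alike. Leave alone.
Mind the look-alikes: they are no part of the job. What is shaped like the carton_new_a but green or yellow is not meant. What is shaped like the carton_front but green is not meant.

How it is judged:
By the outcome, as a careful person would: the job done as asked, in the order asked, and still so for the second after the job is handed in, with the robot touching nothing.
It also fails if it takes over 72 s, if anything falls off the work surface, if the arm or the gripper's body presses on something with over 40 N, if the wrist force passes 120 N, or if a joint passes its speed limit or range.

## Working session

There is one attempt and no reset: what is moved stays moved. The work goes in short steps, Python scripts to look and compute and a tool call to move; the robot and the scene stay as the last step left them, time stands still between calls to the robot, and variables do not carry over. Pictures are saved under pics/ and viewed, at most 10 in all, crops included, and the job is handed in when it is done.

Besides the shell and the picture viewer there is one more tool, called after "Call:" in YAML: its name, and indented under it one key for each argument. step_arm: Moves the arm, as the interface text tells. Its arguments: {"type":"object","properties":{"commands":{"type":"string"},"newtons":{"type":"number"}},"required":["commands"]}

```bash
mkdir -p pics; ls
python3 - <<'E'
from rig import *
import cv2,numpy as np
s=sense();print(s['time_s'],s['eef_pos'],s['ee_rot'],s['grip_width'])
ims=[]
for c in ['scene','top']:
    im=capture(c);cv2.imwrite(f'pics/{c}0.png',cv2.resize(im[:,:,::-1],(768,576)))
    m=camera_model(c);print(c,np.round(m['mtx'],1).tolist(),np.round(m['eye'],1),np.round(m['rotation'],3).tolist())
    for l in ['carton_lane_stop','carton_lane_back','carton_lane_bridge','carton_front','carton_second','carton_new_a','tray','pad','media_bottle','specimen_jar','tip_box','lane_jar_front','lane_jar_second','jar_lane']:
        print(l,[(round(d['score'],2),np.round(d['xy']).tolist()) for d in spot_point(c,l)][:4])
E
```

```text
pics
0.0 [ 212.94746921 -479.5966167   247.72123448] [-6.55019164e-04  9.78261833e-01  2.07372509e-01  1.32619693e-05] 1.0035573582936161
scene [[478.0, 0.0, 257.5], [0.0, 478.0, 197.8], [0.0, 0.0, 1.0]] [1115.5 -312.1 1181.9] [-0.238, 0.825, 0.49, -0.149]
carton_lane_stop [(0.66, [264.0, 185.0]), (0.3, [137.0, 300.0])]
carton_lane_back [(0.7, [317.0, 240.0])]
carton_lane_bridge [(0.94, [284.0, 187.0]), (0.49, [244.0, 248.0])]
carton_front [(0.94, [204.0, 182.0]), (0.74, [271.0, 194.0]), (0.17, [289.0, 222.0])]
carton_second [(0.72, [288.0, 207.0])]
carton_new_a [(0.93, [156.0, 247.0]), (0.71, [215.0, 320.0]), (0.67, [161.0, 356.0]), (0.57, [180.0, 273.0])]
tray [(0.67, [337.0, 172.0])]
pad [(0.69, [148.0, 268.0])]
media_bottle [(0.64, [361.0, 178.0]), (0.3, [124.0, 265.0])]
specimen_jar [(0.58, [132.0, 298.0]), (0.29, [123.0, 264.0])]
tip_box [(0.71, [122.0, 264.0])]
lane_jar_front [(0.85, [229.0, 213.0])]
lane_jar_second [(0.57, [240.0, 226.0])]
jar_lane [(0.97, [243.0, 248.0])]
top [[431.5, 0.0, 266.1], [0.0, 431.5, 196.1], [0.0, 0.0, 1.0]] [ 431.3   13.  1409.6] [-0.014, 0.717, -0.696, 0.028]
carton_lane_stop [(0.55, [243.0, 220.0])]
carton_lane_back [(0.95, [236.0, 143.0]), (0.48, [340.0, 185.0])]
carton_lane_bridge [(0.91, [241.0, 188.0]), (0.65, [278.0, 209.0])]
carton_front [(0.87, [242.0, 209.0]), (0.87, [285.0, 253.0])]
carton_second [(0.53, [241.0, 186.0])]
carton_new_a [(0.8, [332.0, 136.0]), (0.73, [345.0, 223.0]), (0.61, [379.0, 139.0]), (0.58, [340.0, 186.0])]
tray [(0.79, [169.0, 202.0])]
pad [(0.57, [358.0, 201.0])]
media_bottle [(0.56, [155.0, 189.0])]
specimen_jar [(0.72, [158.0, 186.0]), (0.55, [379.0, 185.0])]
tip_box [(0.61, [377.0, 217.0])]
lane_jar_front [(0.56, [278.0, 208.0])]
lane_jar_second [(0.48, [282.0, 192.0])]
jar_lane [(0.69, [286.0, 179.0]), (0.56, [341.0, 219.0])]
```

View pics/scene0.png

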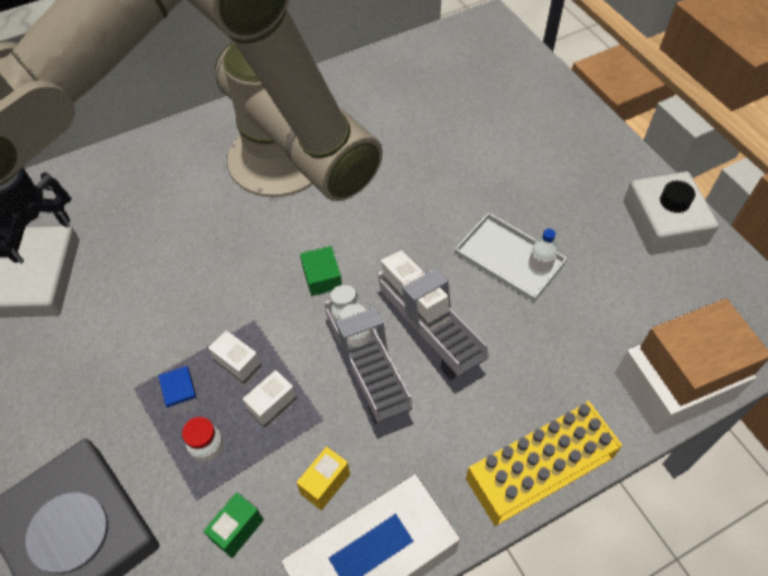

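View pics/top0.png

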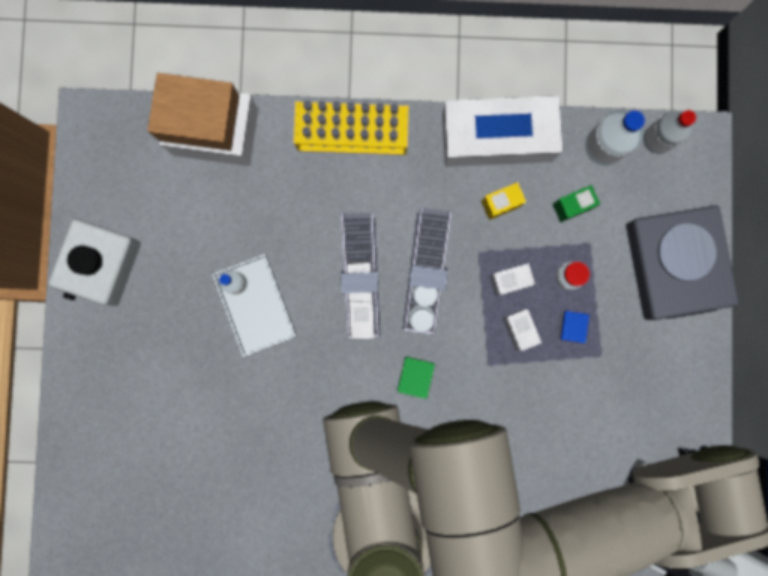

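Run:
```python
from rig import *
import numpy as np
for c in ['scene','top','wrist']:
    m=camera_model(c);print(c,np.array(m['rotation']).tolist(),m['mtx'],m['eye'])
```

```text
scene [-0.238419906614157, 0.8254031838096152, 0.4896567266121889, -0.14866681664205855] [[477.9991694   0.        257.5347802]
 [  0.        477.9991694 197.7814366]
 [  0.          0.          1.       ]] [1115.46672663 -312.08471248 1181.93759726]
top [-0.013771923012314214, 0.7172524901278732, -0.6960957215032934, 0.028459551063174257] [[431.48605247   0.         266.14422518]
 [  0.         431.48605247 196.06591017]
 [  0.           0.           1.        ]] [ 431.31837512   13.02283959 1409.60410176]
wrist [0.11053702467523352, 0.8311748614848229, -0.5400989909562557, -0.0722702966623682] [[297.31863964   0.         253.2449114 ]
 [  0.         297.31863964 187.23367083]
 [  0.           0.           1.        ]] [ 272.63444273 -452.85886722  373.33382804]
```

The two pictures agree. In the top view (768-px scale) the carton lane runs from its front at (361,335) to its back at (359,213), with the jar lane to its right. The white new cartons are at (514,279) and (524,330), the jar at (575,274), the tip box at (575,326), and the tray at (254,305) with the bottle in its upper half. The green and yellow boxes are decoys.

```bash
cat > h.py <<'E'
import numpy as np,cv2
from scipy.spatial.transform import Rotation as R
def rot(q): return R.from_quat([q[1],q[2],q[3],q[0]]).as_matrix()
def ray(m,px,fish=False):
    K=m['mtx'];p=np.array([(px[0]-K[0,2])/K[0,0],(px[1]-K[1,2])/K[1,1]])
    if fish:
        r=np.hypot(*p);d=np.r_[p/max(r,1e-9)*np.sin(r),np.cos(r)]
    else: d=np.r_[p,1.]
    d=rot(m['rotation'])@d;return np.array(m['eye']),d/np.linalg.norm(d)
def proj(m,P,fish=False):
    c=(np.atleast_2d(P)-m['eye'])@rot(m['rotation']);K=m['mtx']
    if fish:
        r=np.hypot(c[:,0],c[:,1]);th=np.arctan2(r,c[:,2]);n=c[:,:2]/np.maximum(r,1e-9)[:,None]*th[:,None]
    else: n=c[:,:2]/c[:,2:]
    return n*K[0,0]+K[:2,2]
def atz(m,px,z,fish=False):
    o,d=ray(m,px,fish);return o+d*(z-o[2])/d[2]
def tri(rays):
    A=0;b=0
    for o,d in rays:
        M=np.eye(3)-np.outer(d,d);A=A+M;b=b+M@o
    P=np.linalg.solve(A,b);return P,[np.linalg.norm((np.eye(3)-np.outer(d,d))@(P-o)) for o,d in rays]
def box(pos,yaw,L=76,W=46,H=64,pitch=0):
    # outline points of box; pos = underside centre; pitch: x axis rises
    c=np.array([[x,y,z] for x in(-L/2,L/2) for y in(-W/2,W/2) for z in(0,H)])
    return c@(R.from_euler('z',yaw)*R.from_euler('y',-pitch)).as_matrix().T+pos
E
python3 - <<'E'
from rig import *
from h import *
S=camera_model('scene');T=camera_model('top')
pairs={'stop':((264,185),(243,220)),'back':((317,240),(236,143)),'bridge':((284,187),(241,188)),'front':((271,194),(242,209)),'tray':((337,172),(169,202)),'pad':((148,268),(358,201)),'bottle':((361,178),(155,189)),
'A':((156,247),(345,223)),'B':((180,273),(340,186)),'jarfront':((229,213),(278,208)),'tipbox':((122,264),(377,217)),'spec':((132,298),(379,185))}
for k,(s,t) in pairs.items():
    P,e=tri([ray(S,s),ray(T,t)]);print(k,np.round(P),np.round(e,1))
# tray corners from top picture at z=22
for p in [(212,272),(266,255),(295,335),(244,356)]: print('traycorner',np.round(atz(T,np.array(p)/1.5,22)))
for n in ['scene','top']:
  capture(n)
  for l in ['carton_new_a','carton_front','tray']:
    for d in trace(n,l)[:5]:
        (c,wh,a)=cv2.minAreaRect(np.argwhere(d['mask'])[:,::-1].astype(np.float32));print(n,l,round(d['score'],2),np.round(c,1),np.round(wh,1),round(a,1),d['mask'].sum())
E
```

```text
stop [437.  59.  42.] [2.3 2.3]
back [675.  86.  75.] [1. 1.]
bridge [530.  65. 148.] [3.5 3.5]
front [471.  63.  38.] [1.9 1.9]
tray [484. 294.   7.] [6. 6.]
pad [ 506. -322.    9.] [7.3 7.3]
bottle [528. 348.  -8.] [1.6 1.6]
A [ 435. -284.  -28.] [2.3 2.3]
B [ 556. -258.    4.] [1.7 1.7]
jarfront [474. -61.  37.] [8.4 8.4]
tipbox [ 457. -383.    4.] [3.5 3.5]
spec [ 562. -391.    3.] [6. 6.]
traycorner [550. 387.  22.]
traycorner [590. 274.  22.]
traycorner [421. 205.  22.]
traycorner [373. 311.  22.]
scene carton_new_a 0.92 [156.5 237.6] [35.3 23.7] 38.7 744
scene carton_new_a 0.83 [215.4 318.1] [26.1 36.2] 38.7 879
scene carton_new_a 0.68 [180.  266.1] [26.1 32.8] 48.8 790
scene carton_new_a 0.64 [155.7 349.2] [26.6 36. ] 41.2 930
scene carton_front 0.66 [265.8 181.3] [28.3 23.3] 45.0 500
scene carton_front 0.63 [213.8 179.4] [31.  23.4] 71.6 684
scene carton_front 0.59 [226.5 199.3] [16.9 22.5] 47.5 280
scene carton_front 0.54 [118.6 259.8] [29.7 24. ] 71.6 663
scene carton_front 0.51 [291.4 212.8] [95.5 41.9] 52.4 2369
scene tray 0.7 [339.5 170.6] [68.3 37.6] 31.0 2043
scene tray 0.16 [290.5 213.8] [94.6 43.3] 56.3 2416
top carton_new_a 0.96 [341.1 186.4] [14.3 27.6] 76.0 375
top carton_new_a 0.81 [335.8 133.9] [16.3 28.6] 64.8 444
top carton_new_a 0.72 [384.1 135.9] [16.8 30. ] 65.2 477
top carton_new_a 0.6 [347.8 220.1] [26.5 18.4] 70.3 460
top carton_front 0.66 [276.8 251.8] [21.9 25.1] 12.5 525
top carton_front 0.6 [241.1 213. ] [24.3 15.6] 86.6 377
top tray 0.74 [169.5 203.2] [59.4 38.3] 69.1 1913
top tray 0.67 [239.6 183.2] [82.5 24. ] 87.5 1192
top tray 0.66 [280.5 212.5] [17. 15.] 90.0 235
top tray 0.41 [282.6 197.8] [16.5 12.2] 7.1 168
```

```bash
cat >> h.py <<'E'
def tool(yaw,pitch=0): # deg
    return (R.from_euler('z',yaw,degrees=True)*R.from_euler('y',-pitch,degrees=True)*R.from_euler('x',np.pi)).as_matrix()
def moves(start,*targets):
    """start=(pos,Rmat); targets=(pos,yaw,pitch): cm shift + rotvec in start tool axes, rows needed"""
    p0,R0=start
    lp,lR=p0,R0
    for p,yaw,pitch in targets:
        Rt=tool(yaw,pitch);d=R0.T@(np.array(p)-p0)/10;rv=R.from_matrix(R0.T@Rt).as_rotvec()
        n=max(np.linalg.norm(np.array(p)-lp)/41.7,np.degrees(R.from_matrix(lR.T@Rt).magnitude())/7.16)
        print(np.round(d,2),np.round(rv,3),'rows',round(n,1));lp,lR=np.array(p),Rt
def now(s): return np.array(s['eef_pos']),rot(s['ee_rot'])
E
python3 - <<'E'
from rig import *
from h import *
s=sense();moves(now(s),([450,-310,300],6,0))
E
```

```text
[28.55 -5.91 -5.17] [-0.    -0.     0.313] rows 7.1
```

Call:
step_arm:
  commands: "1 28.5 -5.9 -5.2 0 0 0.313;1 28.5 -5.9 -5.2 0 0 0.313;1 28.5 -5.9 -5.2 0 0 0.313;1 28.5 -5.9 -5.2 0 0 0.313;1 28.5 -5.9 -5.2 0 0 0.313;1 28.5 -5.9 -5.2 0 0 0.313;1 28.5 -5.9 -5.2 0 0 0.313;1 28.5 -5.9 -5.2 0 0 0.313;1 28.5 -5.9 -5.2 0 0 0.313;1 28.5 -5.9 -5.2 0 0 0.313;1 28.5 -5.9 -5.2 0 0 0.313"

```text
time_s: 2.82
eef_pos: [448.7, -311.0, 299.9]
ee_rot: [-0.0, 0.999, 0.052, -0.0]
force: [-0.4, -0.0, -1.0]
grip_width: 1.004
grip_force: 0.0
```

Run:
```python
from rig import *
from h import *
import pickle
s=sense();print(s['time_s'],s['eef_pos'],s['ee_rot'])
m=camera_model('wrist');im=capture('wrist');cv2.imwrite('pics/w1.png',im[:,:,::-1]);pickle.dump((m,im),open('w1.pkl','wb'))
for l in ['carton_new_a']:
    for d in trace('wrist',l)[:5]:
        (c,wh,a)=cv2.minAreaRect(np.argwhere(d['mask'])[:,::-1].astype(np.float32));print(l,round(d['score'],2),np.round(c,1),np.round(wh,1),round(a,1),d['mask'].sum())
        cs=cv2.approxPolyDP(cv2.findContours(d['mask'].astype(np.uint8),0,2)[0][0],4,True)[:,0];print(cs.tolist())
moves(now(s),([460,60,330],6,0))
```

```text
2.8167 [ 448.69932358 -310.99283296  299.9134751 ] [-1.78290122e-04  9.98654426e-01  5.18571458e-02 -3.75933180e-04]
carton_new_a 0.75 [225.4 160.5] [62.9 41.3] 72.6 2507
[[235, 126], [198, 140], [217, 194], [251, 184]]
carton_new_a 0.53 [318.  77.] [44.7 52.8] 63.4 1937
[[330, 55], [314, 55], [295, 67], [292, 82], [300, 96], [314, 101], [341, 87], [344, 70]]
[  4.96 -36.78  -3.  ] [-0.     0.001 -0.001] rows 8.9
```

View pics/w1.png

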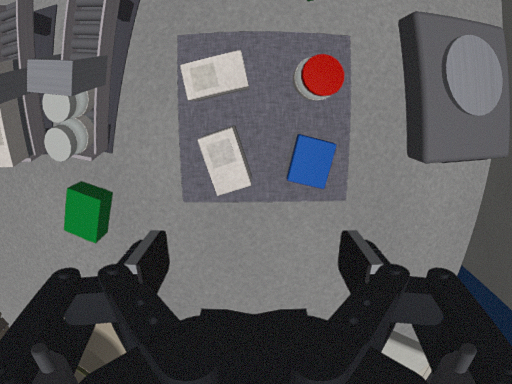

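The wrist view shows carton A at about (225,160) and carton B at (214,75). The jar is at (322,76), the tip box at (312,161), the lanes are at the left, and all are clear. Next I look at the lane.

Call:
step_arm:
  commands: "1 5 -36.8 -3 0 0 0;1 5 -36.8 -3 0 0 0;1 5 -36.8 -3 0 0 0;1 5 -36.8 -3 0 0 0;1 5 -36.8 -3 0 0 0;1 5 -36.8 -3 0 0 0;1 5 -36.8 -3 0 0 0;1 5 -36.8 -3 0 0 0;1 5 -36.8 -3 0 0 0;1 5 -36.8 -3 0 0 0;1 5 -36.8 -3 0 0 0;1 5 -36.8 -3 0 0 0;1 5 -36.8 -3 0 0 0"

```text
time_s: 4.0
eef_pos: [460.8, 59.5, 330.1]
ee_rot: [0.0, 0.999, 0.051, -0.0]
force: [-0.2, -0.2, 0.2]
grip_width: 0.997
grip_force: 0.0
```

Run:
```python
from rig import *
from h import *
import pickle
s=sense();print(s['time_s'],s['eef_pos'],s['ee_rot'])
m=camera_model('wrist');im=capture('wrist');cv2.imwrite('pics/w2.png',im[:,:,::-1]);pickle.dump((m,im),open('w2.pkl','wb'))
for l in ['carton_lane_stop','carton_lane_back','carton_lane_bridge','carton_front','carton_new_a','tray']:
    print(l,[(round(d['score'],2),np.round(d['xy'],1).tolist()) for d in spot_point('wrist',l)][:4])
```

```text
4.0 [460.83967567  59.45690311 330.07160249] [ 7.81518402e-05  9.98688718e-01  5.11936715e-02 -2.15706811e-04]
carton_lane_stop [(0.35, [251.3, 106.1])]
carton_lane_back []
carton_lane_bridge [(0.63, [253.2, 107.3]), (0.6, [340.5, 90.3])]
carton_front [(0.74, [330.2, 241.1]), (0.66, [246.7, 149.7])]
carton_new_a [(0.96, [435.7, 181.7]), (0.91, [498.8, 53.0]), (0.87, [433.3, 26.1]), (0.75, [439.2, 120.5])]
tray [(0.82, [110.5, 124.6]), (0.62, [438.7, 121.2])]
```

View pics/w2.png

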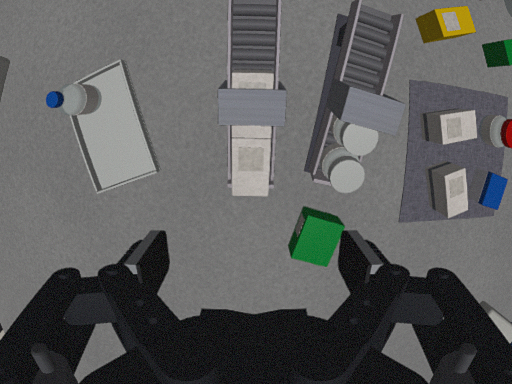

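The wrist view shows the lane nearly upright in the image. The bridge corners are about (218,91), (285,88), (286,124) and (219,126), the front carton's top is at (250,165), and the tray is at (112,125) with its lower end free. I fit models to these.

```bash
cat > fit.py <<'E'
from h import *
import pickle
from scipy.optimize import minimize,least_squares
W1=pickle.load(open('w1.pkl','rb'));W2=pickle.load(open('w2.pkl','rb'))
def white(im,roi,th=120):
    x0,y0,x1,y1=roi;g=im.astype(int);w=(g.min(2)>th)
    k=np.zeros(w.shape,np.uint8);k[y0:y1,x0:x1]=w[y0:y1,x0:x1]
    k=cv2.morphologyEx(k,cv2.MORPH_CLOSE,np.ones((5,5)))
    n,l,st,_=cv2.connectedComponentsWithStats(k);i=1+np.argmax(st[1:,4]);return (l==i).astype(np.uint8)
def hullmask(m,P):
    q=cv2.convexHull(proj(m,P,True).astype(np.float32));k=np.zeros((384,512),np.uint8)
    cv2.fillConvexPoly(k,np.round(q*16).astype(np.int32),1,shift=4);return k
def fitbox(views,x0):
    def cost(v): return sum(1-(h&k).sum()/(h|k).sum() for m,k in views for h in [hullmask(m,box(np.array(v[:3]),v[3]))])
    sim=np.array([x0]+[np.array(x0)+d for d in np.diag([12,12,12,.2])])
    r=minimize(cost,x0,method='Nelder-Mead',options=dict(initial_simplex=sim,maxiter=400,fatol=1e-5))
    return r.x,r.fun
E
python3 - <<'E'
from fit import *
res={}
for n,r1,r2,x0 in [('A',(190,120,260,202),(425,155,475,222),[445,-285,3,.4]),('B',(175,45,255,107),(420,102,482,150),[545,-270,3,1.8])]:
    v=[(W1[0],white(W1[1],r1)),(W2[0],white(W2[1],r2))]
    x,f=fitbox(v,x0);print(n,np.round(x[:3],1),round(np.degrees(x[3]),1),round(f,3),[k.sum() for _,k in v])
m,im=W2
# lane: unknown stop x,y,z,yaw
def lane(v,s,y,h):
    a=np.radians(12);X=np.array([np.cos(a),0,np.sin(a)]);N=np.array([-np.sin(a),0,np.cos(a)])
    return np.array(v[:3])+R.from_euler('z',v[3]).apply(s*X+np.array([0,y,0])+h*N)
br=[(136,36),(136,-36),(96,-36),(96,36)];px=np.array([(218,91),(285,88),(286,124),(219,126)])
f=lambda v:(proj(m,np.array([lane(v,s,y,81) for s,y in br]),True)-px).ravel()
r=least_squares(f,[437,60,35,.1]);print('lane',np.round(r.x,3),np.round(r.fun,1))
g=lambda v:f([v[0],v[1],35,v[2]]);r=least_squares(g,[437,60,.1]);v=[r.x[0],r.x[1],35,r.x[2]];print('lane z35',np.round(v,3),np.round(r.fun,1))
tp=np.array([(68,88),(122,61),(157,173),(98,191)])
tc=np.array([[95,60],[95,-60],[-95,-60],[-95,60]])
ft=lambda u:(proj(m,np.c_[R.from_euler('z',u[2]).as_matrix()[:2,:2].dot(tc.T).T+u[:2],[u[3]]*4],True)-tp).ravel()
r=least_squares(ft,[484,294,-.3+.6,22]);print('tray',np.round(r.x,2),np.round(r.fun,1))
k=4;o=(205,75);big=cv2.resize(im[75:205,205:300,::-1],None,fx=k,fy=k,interpolation=cv2.INTER_CUBIC)
def dr(P,c):
    q=((proj(m,np.array(P),True)-o+.5)*k).astype(np.int32);cv2.polylines(big,[q],True,c,1)
dr([lane(v,s,y,81) for s,y in br],(0,0,255))
dr([lane(v,s,y,64) for s,y in [(0,23),(0,-23),(76,-23),(76,23)]],(0,255,0))
dr([lane(v,0,y,h) for y,h in [(28,0),(-28,0),(-28,30),(28,30)]],(255,0,0))
dr([lane(v,s,y,16) for s,y in [(0,28),(0,-28),(250,-28),(250,28)]],(0,255,255))
cv2.imwrite('pics/ov.png',big)
E
```

```text
A [ 443.8 -274.3    2.9] 24.8 0.708 [np.uint64(2247), np.uint64(900)]
B [ 550.7 -251.9    0.6] 107.6 0.604 [np.uint64(2542), np.uint64(1026)]
lane [4.31205e+02 5.47700e+01 2.90640e+01 1.38000e-01] [-0.6 -0.5  0.3  0.1 -0.6  0.   0.9  0.3]
lane z35 [4.31178e+02 5.47420e+01 3.50000e+01 1.38000e-01] [-1.3 -0.8  1.  -0.2  0.   0.4  0.3  0.7]
tray [4.7889e+02 3.0213e+02 3.7000e-01 1.9900e+00] [-1.6  0.6  1.8  0.3 -0.3 -0.8 -0.1  0. ]
```

View pics/ov.png

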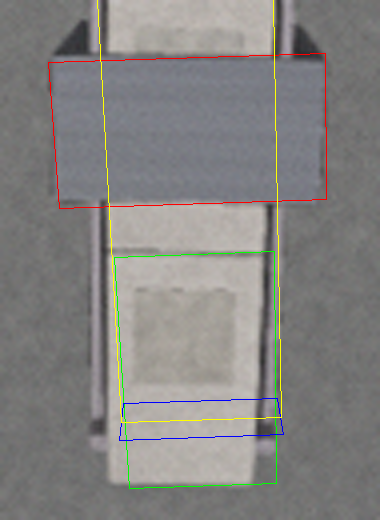

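The overlay shows the bridge matches, but my yaw is too large: the walls run straight down in the crop. I refit with the walls and check A and B by overlay.

```bash
cat >> fit.py <<'E'
def lane(v,s,y,h):
    a=np.radians(12);X=np.array([np.cos(a),0,np.sin(a)]);N=np.array([-np.sin(a),0,np.cos(a)])
    return np.array(v[:3])+R.from_euler('z',v[3]).apply(s*X+np.array([0,y,0])+h*N)
E
python3 - <<'E'
from fit import *
m,im=W2
o=np.array([205,75])
u=lambda L:np.array(L)/4+o-.5
br=[(136,36),(136,-36),(96,-36),(96,36)];pb=u([(50,62),(325,54),(327,198),(58,206)])
ca=[(76,23),(76,-23),(0,-23),(0,23)];pc=u([(111,252),(270,248),(268,484),(109,484)])
wl=u([(93,15),(96,230),(97,420)]);wr=u([(288,20),(278,260),(272,430)])
def f(v):
    L=[v[0],v[1],35,v[2]];e=[]
    e+=list((proj(m,np.array([lane(L,s,y,81) for s,y in br]),True)-pb).ravel())
    e+=list((proj(m,np.array([lane(L,s,y+v[4],64) for s,y in ca]),True)-pc).ravel())
    for pts,sg in((wl,1),(wr,-1)):
        for p in pts:
            a=proj(m,np.array([lane(L,s,sg*v[3],16) for s in(-20,230)]),True)
            e.append(np.interp(p[1],a[::-1,1],a[::-1,0])-p[0])
    return np.array(e)
r=least_squares(f,[431,55,.1,30,0]);print(np.round(r.x,3),np.round(r.fun,1))
# A/B overlay
m,im=W1
big=cv2.resize(im[40:205,170:265,::-1],None,fx=3.5,fy=3.5,interpolation=cv2.INTER_CUBIC)
from itertools import product
for n,rr,r2,x0 in [('A',(190,120,260,202),(425,155,475,222),[444,-274,3,.43]),('B',(175,45,255,107),(420,102,482,150),[550,-252,3,1.88])]:
    for th in (120,):
        ks=[white(W1[1],rr,th),white(W2[1],r2,th)]
        for V in ([0],[1]):
            vv=[((W1,W2)[i][0],ks[i]) for i in V]
            def cost(q): return sum(1-(h&k).sum()/(h|k).sum() for mm,k in vv for h in [hullmask(mm,box(np.array([q[0],q[1],3]),q[2]))])
            q=[x0[0],x0[1],x0[3]];rs=minimize(cost,q,method='Nelder-Mead',options=dict(initial_simplex=np.array([q]+[np.array(q)+d for d in np.diag([15,15,.3])]),maxiter=300))
            print(n,V,np.round(rs.x[:2],1),round(np.degrees(rs.x[2]),1),round(rs.fun,3))
            if V==[0]:
                P=box(np.array([rs.x[0],rs.x[1],3]),rs.x[2])
                for idx,c in(((1,3,7,5),(0,255,0)),((0,2,6,4),(0,0,255))):
                    cv2.polylines(big,[((proj(m,P[list(idx)],True)-(170,40)+.5)*3.5).astype(np.int32)],True,c,1)
    cn=cv2.findContours(ks[0],0,1)[0]
    for c in cn: cv2.polylines(big,[((c-(170,40)+.5)*3.5).astype(np.int32)],True,(255,0,0),1)
cv2.imwrite('pics/ab.png',big)
E
```

```text
[ 4.31317e+02  5.89930e+01  1.00000e-01  3.10030e+01 -4.55000e-01] [-0.1 -1.7  0.4  0.5 -1.4  1.  -0.9 -1.1 -0.3  0.1 -0.1  1.2 -1.4  0.1
  1.8  0.  -0.1  0.3  1.  -0.4  0.6  1.1]
A [0] [ 443.8 -274.1] 22.5 0.139
A [1] [ 438.1 -297.8] 49.7 0.528
B [0] [ 550.6 -251.4] 108.4 0.162
B [1] [ 554.6 -278.6] 101.7 0.414
```

View pics/ab.png

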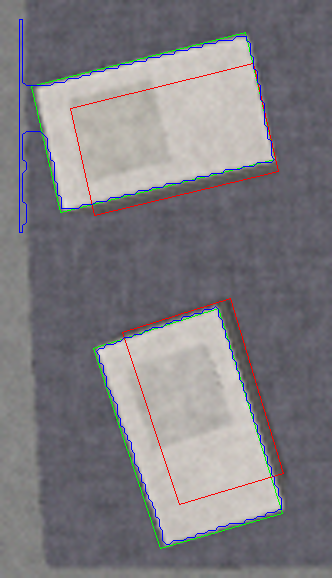

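The green outlines of the top faces match both pad cartons to about 1 px. The sides are dark, which explains the high cost figures. The lane stop is about (431,59,35) with yaw 5.7°. I go for the front carton.

```bash
cat >> fit.py <<'E'
LV=[431.3,59,35,.1]
E
python3 - <<'E'
from rig import *
from fit import *
s=sense();print(s['eef_pos'])
moves(now(s),(lane(LV,38,-.5,120),5.7,12),(lane(LV,38,-.5,46),5.7,12),(lane(LV,38,-.5,200),5.7,12))
m=camera_model('top')
for st,mm in((W1),),:pass
# refit pad cartons with top face only
for n,rr,x0 in [('A',(190,120,260,202),[444,-274,.40]),('B',(180,45,255,107),[550,-252,1.88])]:
    k=white(W1[1],rr);cs=cv2.boxPoints(cv2.minAreaRect(cv2.findContours(k,0,1)[0][0]))
    P=np.array([atz(W1[0],c,67,True)[:2] for c in cs]);print(n,np.round(P.mean(0),1),[ (round(np.hypot(*e),1),round(np.degrees(np.arctan2(e[1],e[0])),1)) for e in (P[1]-P[0],P[2]-P[1])])
E
```

```text
[460.81849681  60.51978161 330.27927463]
[-1.73 -0.1  17.  ] [-0.     0.21   0.005] rows 4.1
[-0.19 -0.09 24.24] [-0.     0.21   0.005] rows 1.8
[-3.39 -0.11  9.18] [-0.     0.21   0.005] rows 3.7Traceback (most recent call last):
  File "<stdin>", line 6, in <module>
ValueError: not enough values to unpack (expected 2, got 1)
```

Call:
step_arm:
  commands: "1 -1.7 -0.1 17 0 0.21 0.005;1 -1.7 -0.1 17 0 0.21 0.005;1 -1.7 -0.1 17 0 0.21 0.005;1 -1.7 -0.1 17 0 0.21 0.005;1 -1.7 -0.1 17 0 0.21 0.005;1 -1.7 -0.1 17 0 0.21 0.005;1 -1.2 -0.1 19.5 0 0.21 0.005;1 -0.7 -0.1 22 0 0.21 0.005;1 -0.2 -0.1 24.2 0 0.21 0.005;1 -0.2 -0.1 24.2 0 0.21 0.005;1 -0.2 -0.1 24.2 0 0.21 0.005;1 -0.2 -0.1 24.2 0 0.21 0.005"

```text
time_s: 5.35
eef_pos: [459.7, 61.6, 90.2]
ee_rot: [-0.005, 0.993, 0.05, 0.106]
force: [0.5, -0.2, 0.8]
grip_width: 0.998
grip_force: 0.0
```

Run:
```python
from rig import *
from fit import *
s=sense();print(s['time_s'],s['eef_pos'],s['force'])
im=capture('wrist');cv2.imwrite('pics/w3.png',im[:,:,::-1])
print([lane(LV,38,-.5,46).round(1)])
for n,rr,x0 in [('A',(190,120,260,202),[444,-274,.40]),('B',(180,45,255,107),[550,-252,1.88])]:
    k=white(W1[1],rr);cs=cv2.boxPoints(cv2.minAreaRect(max(cv2.findContours(k,0,1)[0],key=len)))
    P=np.array([atz(W1[0],c,67,True)[:2] for c in cs]);print(n,np.round(P.mean(0),1),[ (round(np.hypot(*e),1),round(np.degrees(np.arctan2(e[1],e[0])),1)) for e in (P[1]-P[0],P[2]-P[1])])
```

```text
5.35 [459.74601963  61.57320767  90.20643786] [ 0.50935484 -0.17842287  0.7792399 ]
[array([458.8,  61.3,  87.9])]
A [ 444.6 -274.2] [(np.float64(45.7), np.float64(-66.6)), (np.float64(75.9), np.float64(-156.3))]
B [ 550.6 -252.1] [(np.float64(76.6), np.float64(-72.7)), (np.float64(46.1), np.float64(-161.2))]
```

View pics/w3.png

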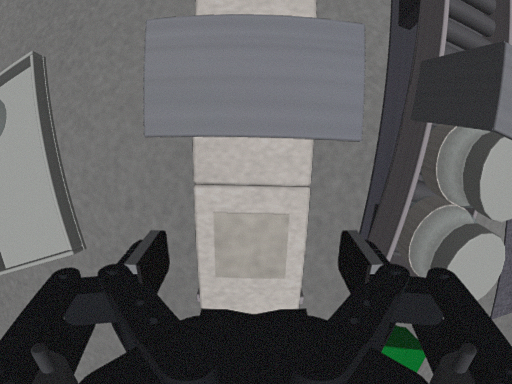

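The hand is well centred: the carton's label is between the pads at (250,245), with the stop and bridge clear. I grip and lift square to the slide.

Call:
step_arm:
  commands: "0.3 0 0 0 0 0 0;0.3 0 0 0 0 0 0;0.3 0 0 0 0 0 0;0.3 0 0 0 0 0 0;0.3 0 0 0 0 0 0;0.3 0 0 0 0 0 0;0.3 0 0 -1 0 0 0;0.3 0 0 -2.5 0 0 0;0.3 0 0 -4.5 0 0 0;0.3 0 0 -7 0 0 0;0.3 0 0 -10 0 0 0;0.3 0 0 -13 0 0 0;0.3 0 0 -13 0 0 0;0.3 0 0 -13 0 0 0"
  newtons: 35

```text
time_s: 6.57
eef_pos: [431.8, 58.9, 216.2]
ee_rot: [-0.005, 0.993, 0.05, 0.106]
force: [-0.1, -0.3, -2.6]
grip_width: 0.536
grip_force: 37.8
```

Run:
```python
from rig import *
from fit import *
s=sense();print(s['time_s'],s['eef_pos'],s['force'],s['grip_width'],s['grip_force'])
m2=W2[0];mt=camera_model('top')
p2=np.array([(68,88),(122,61),(157,173),(98,191)]);pt=np.array([(212,272),(266,255),(295,335),(244,356)])/1.5-.5
tc=np.array([[95,60],[95,-60],[-95,-60],[-95,60]])
def P(u): return np.c_[tc@R.from_euler('z',u[2]).as_matrix()[:2,:2].T+u[:2],[22]*4]
for nm,f in (('w',lambda u:(proj(m2,P(u),True)-p2).ravel()),('t',lambda u:(proj(mt,P(u))-pt).ravel())):
    r=least_squares(f,[484,294,.4]);print(nm,np.round(r.x,2),np.round(r.fun,1))
capture('top')
for l in ['carton_front']:
    print([(round(d['score'],2),np.round(d['xy']).tolist()) for d in spot_point('top',l)][:4])
u=np.array([482,298,.38])
t=u[:2]+R.from_euler('z',u[2]).as_matrix()[:2,:2]@[-44,0];print(t)
moves(now(s),([t[0],t[1],210],22,0),([t[0],t[1],70],22,0),([t[0],t[1],50],22,0))
```

```text
6.5667 [431.82584066  58.90891394 216.19274728] [-0.08049656 -0.29396204 -2.60236877] 0.535792161262342 37.816341519355774
w [4.8089e+02 2.9288e+02 3.8000e-01] [-4.  -0.9  1.9 -2.7  1.5  1.1 -0.9  2.7]
t [4.8492e+02 2.9598e+02 3.9000e-01] [ 0.3  0.5 -0.4 -1.3  0.7  0.7 -0.7  0.1]
[(0.86, [286.0, 253.0]), (0.71, [240.0, 218.0])]
[441.13875603 281.67949935]
[  2.95 -22.07   1.27] [ 0.03  -0.211 -0.283] rows 5.3
[ -0.   -22.07  14.95] [ 0.03  -0.211 -0.283] rows 3.4
[ -0.42 -22.07  16.91] [ 0.03  -0.211 -0.283] rows 0.5
```

Run:
```python
from rig import *
from fit import *
s=sense()
moves(now(s),([445,280,200],22,0),([445,280,62],22,0))
```

```text
[  3.2  -21.85   2.15] [ 0.028 -0.207 -0.283] rows 5.3
[  0.36 -21.83  15.65] [ 0.028 -0.207 -0.283] rows 3.3
```

Call:
step_arm:
  commands: "0.3 3.2 -21.8 2.1 0.028 -0.207 -0.283;0.3 3.2 -21.8 2.1 0.028 -0.207 -0.283;0.3 3.2 -21.8 2.1 0.028 -0.207 -0.283;0.3 3.2 -21.8 2.1 0.028 -0.207 -0.283;0.3 3.2 -21.8 2.1 0.028 -0.207 -0.283;0.3 3.2 -21.8 2.1 0.028 -0.207 -0.283;0.3 3.2 -21.8 2.1 0.028 -0.207 -0.283;0.3 2.5 -21.8 5.5 0.028 -0.207 -0.283;0.3 1.8 -21.8 9 0.028 -0.207 -0.283;0.3 1.1 -21.8 12.4 0.028 -0.207 -0.283;0.3 0.4 -21.8 15.6 0.028 -0.207 -0.283;0.3 0.4 -21.8 15.6 0.028 -0.207 -0.283;0.3 0.4 -21.8 15.6 0.028 -0.207 -0.283;0.3 0.4 -21.8 15.6 0.028 -0.207 -0.283"

```text
time_s: 7.83
eef_pos: [447.2, 279.4, 65.3]
ee_rot: [0.0, 0.982, 0.19, 0.002]
force: [1.4, 0.1, -2.7]
grip_width: 0.532
grip_force: 37.8
```

Run:
```python
from rig import *
from fit import *
s=sense();print(s['time_s'],s['eef_pos'],s['ee_rot'],s['force'])
im=capture('wrist');cv2.imwrite('pics/w4.png',im[:,:,::-1])
```

```text
7.8333 [447.16883896 279.38746264  65.28248127] [4.89460050e-04 9.81701861e-01 1.90415487e-01 1.77741027e-03] [ 1.37979786  0.135798   -2.69025604]
```

View pics/w4.png

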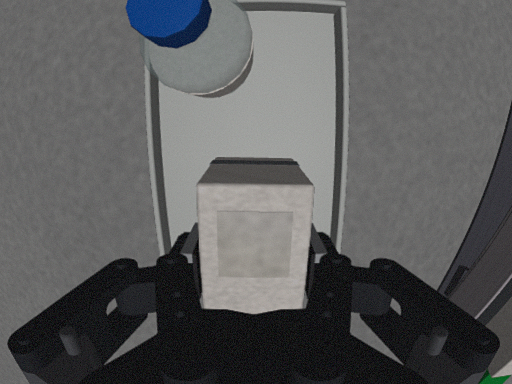

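The carton is aligned with the tray and clear of the bottle, and its underside is already below the rim with no contact force. I lower, release and rise.

Call:
step_arm:
  commands: "0.3 0 0 0.4 0 0 0;0.3 0 0 0.8 0 0 0;0.3 0 0 1.1 0 0 0;0.3 0 0 1.3 0 0 0;0.3 0 0 1.3 0 0 0;0.3 0 0 1.3 0 0 0"

```text
time_s: 8.38
eef_pos: [446.4, 279.7, 51.2]
ee_rot: [0.001, 0.982, 0.191, 0.001]
force: [-1.6, 0.5, 3.0]
grip_width: 0.534
grip_force: 38.5
```

Call:
step_arm:
  commands: "0.8 0 0 1.3 0 0 0;0.8 0 0 1.3 0 0 0;0.8 0 0 1.3 0 0 0;0.8 0 0 1.3 0 0 0;0.8 0 0 0 0 0 0;0.8 0 0 -3 0 0 0;0.8 0 0 -7 0 0 0;0.8 0 0 -11 0 0 0;0.8 0 0 -15 0 0 0;0.8 0 0 -19 0 0 0;0.8 0 0 -19 0 0 0"

```text
time_s: 9.3
eef_pos: [448.1, 280.6, 249.2]
ee_rot: [-0.0, 0.982, 0.191, 0.008]
force: [0.0, 0.3, 1.2]
grip_width: 0.799
grip_force: 0.0
```

Run:
```python
from rig import *
from fit import *
s=sense();print(s['time_s'],s['eef_pos'],s['force'],s['grip_width'])
im=capture('top');cv2.imwrite('pics/top2.png',cv2.resize(im[120:270,130:400,::-1],None,fx=2.9,fy=2.9,interpolation=cv2.INTER_CUBIC))
# A: yaw 23.7 ; B: 107.3
moves(now(s),([480,30,280],5,0),([444.6,-274.2,200],23.7,0),([444.6,-274.2,48],23.7,0))
```

```text
9.3 [448.10062266 280.62207036 249.2424934 ] [0.00627821 0.2962986  1.2186088 ] 0.7994055990483518
[-6.38 24.44 -3.12] [-0.    -0.016  0.297] rows 6.1
[-21.18  51.3    4.7 ] [ 0.002 -0.016 -0.03 ] rows 7.6
[-21.42  51.27  19.9 ] [ 0.002 -0.016 -0.03 ] rows 3.6
```

View pics/top2.png

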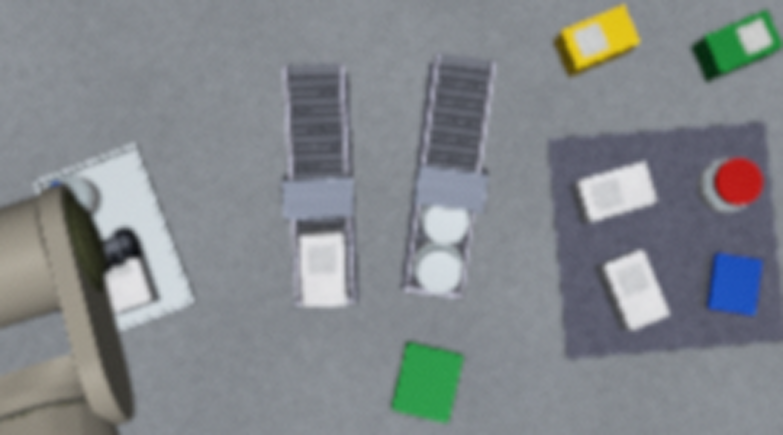

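The top view shows the second carton rolled down to the stop and the first carton standing in the tray's free half, with everything else unmoved. Next I fetch carton A.

Call:
step_arm:
  commands: "0.85 -21.2 51.3 4.7 0 -0.016 -0.03;0.85 -21.2 51.3 4.7 0 -0.016 -0.03;0.85 -21.2 51.3 4.7 0 -0.016 -0.03;0.85 -21.2 51.3 4.7 0 -0.016 -0.03;0.85 -21.2 51.3 4.7 0 -0.016 -0.03;0.85 -21.2 51.3 4.7 0 -0.016 -0.03;0.85 -21.2 51.3 4.7 0 -0.016 -0.03;0.85 -21.2 51.3 4.7 0 -0.016 -0.03;0.85 -21.2 51.3 4.7 0 -0.016 -0.03;0.85 -21.2 51.3 4.7 0 -0.016 -0.03;0.85 -21.2 51.3 4.7 0 -0.016 -0.03;0.85 -21.2 51.3 4.7 0 -0.016 -0.03;0.85 -21.2 51.3 4.7 0 -0.016 -0.03;0.85 -21.2 51.3 4.7 0 -0.016 -0.03;0.85 -21.2 51.3 4.7 0 -0.016 -0.03;0.85 -21.2 51.3 4.7 0 -0.016 -0.03;0.85 -21.2 51.3 4.7 0 -0.016 -0.03"

```text
time_s: 10.77
eef_pos: [441.5, -274.0, 194.1]
ee_rot: [0.002, 0.979, 0.206, -0.007]
force: [-0.2, -0.5, 0.8]
grip_width: 0.847
grip_force: 0.0
```

Run:
```python
from rig import *
from fit import *
s=sense();print(s['time_s'],s['eef_pos'])
moves(now(s),([444.6,-274.2,49],23.7,0))
m=camera_model('wrist');im=capture('wrist')
q=proj(m,box(np.array([444.6,-274.2,3]),np.radians(23.7))[[1,3,7,5]],True);print(q.round(0).tolist())
k=white(im,(150,150,350,330));c=max(cv2.findContours(k,0,1)[0],key=len);print(cv2.minAreaRect(c))
for d in trace('wrist','carton_new_a')[:2]: print(d['score'],d['rect'])
```

```text
10.7667 [ 441.4976402  -274.01867176  194.08680456]
[ 0.49  0.14 14.5 ] [0.    0.015 0.001] rows 3.5
[[281.0, 219.0], [230.0, 219.0], [229.0, 135.0], [283.0, 136.0]]
((242.0, 233.0), (166.0, 184.0), 90.0)
0.78 [282.3, 58.0, 94.8, 64.8]
0.76 [255.3, 174.4, 53.3, 89.8]
```

Call:
step_arm:
  commands: "0.85 0.2 0.1 4 0 0.015 0;0.85 0.4 0.1 8 0 0.015 0;0.85 0.5 0.1 11.5 0 0.015 0;0.85 0.5 0.1 14.4 0 0.015 0;0.85 0.5 0.1 14.4 0 0.015 0;0.85 0.5 0.1 14.4 0 0.015 0;0.3 0.5 0.1 14.4 0 0.015 0;0.3 0.5 0.1 14.4 0 0.015 0;0.3 0.5 0.1 14.4 0 0.015 0;0.3 0.5 0.1 14.4 0 0.015 0;0.3 0.5 0.1 14.4 0 0.015 0;0.3 0.5 0.1 13.5 0 0.015 0;0.3 0.5 0.1 10 0 0.015 0;0.3 0.5 0.1 6 0 0.015 0;0.3 0.5 0.1 2 0 0.015 0;0.3 0.5 0.1 -2 0 0.015 0;0.3 0.5 0.1 -6 0 0.015 0;0.3 0.5 0.1 -6 0 0.015 0;0.3 0.5 0.1 -6 0 0.015 0"

```text
time_s: 12.45
eef_pos: [447.5, -274.1, 256.9]
ee_rot: [0.003, 0.979, 0.205, 0.002]
force: [-0.0, 1.1, -2.7]
grip_width: 0.535
grip_force: 37.1
```

Run:
```python
from rig import *
from fit import *
s=sense();print(s['time_s'],s['eef_pos'],s['ee_rot'],s['grip_width'],s['force'])
moves(now(s),(lane(LV,205,0,150),5.7,12),(lane(LV,205,0,62),5.7,12),(lane(LV,205,0,49),5.7,12))
```

```text
12.45 [ 447.52421884 -274.07422987  256.93033619] [0.0027875  0.97866254 0.2054476  0.00177621] 0.5353932455771302 [-0.02043162  1.07439294 -2.71710077]
[ 28.01 -25.94   3.16] [-0.027  0.204  0.314] rows 9.2
[ 29.73 -25.43  11.78] [-0.027  0.204  0.314] rows 2.1
[ 29.98 -25.35  13.05] [-0.027  0.204  0.314] rows 0.3
```

Run:
```python
from fit import *
m,im=W2
g=im.astype(int).mean(2)
for r in (4,20,36,52,64): print(r,g[r-1:r+2,222:290].mean(0).astype(int).tolist())
```

```text
4 [115, 118, 121, 119, 113, 108, 125, 154, 151, 82, 69, 76, 82, 82, 82, 82, 84, 82, 83, 82, 80, 81, 79, 82, 81, 84, 83, 84, 80, 80, 81, 81, 82, 84, 85, 82, 84, 82, 83, 85, 86, 85, 84, 85, 84, 85, 87, 86, 89, 87, 86, 87, 89, 88, 68, 61, 133, 152, 147, 121, 118, 112, 115, 115, 120, 119, 120, 117]
20 [112, 113, 115, 113, 111, 106, 147, 154, 137, 81, 67, 76, 77, 75, 76, 77, 75, 75, 77, 74, 77, 75, 76, 76, 73, 78, 74, 79, 76, 78, 77, 76, 75, 75, 75, 76, 79, 77, 74, 76, 77, 75, 73, 81, 79, 77, 79, 78, 81, 79, 80, 81, 81, 75, 57, 85, 148, 155, 127, 110, 114, 115, 118, 118, 116, 121, 120, 120]
36 [116, 118, 118, 117, 118, 117, 145, 155, 133, 74, 73, 81, 85, 82, 81, 83, 86, 83, 83, 81, 82, 83, 81, 84, 82, 84, 80, 81, 86, 83, 82, 80, 82, 80, 83, 81, 78, 81, 79, 79, 79, 80, 80, 80, 79, 77, 77, 78, 77, 78, 77, 78, 78, 65, 67, 130, 156, 154, 109, 119, 120, 119, 116, 111, 113, 118, 121, 121]
52 [115, 116, 118, 119, 112, 114, 155, 160, 128, 66, 80, 91, 91, 89, 88, 89, 89, 89, 92, 88, 89, 88, 90, 88, 88, 88, 88, 88, 89, 90, 86, 89, 88, 89, 87, 86, 86, 87, 86, 87, 87, 86, 87, 86, 85, 86, 84, 82, 82, 82, 84, 84, 74, 61, 87, 159, 157, 140, 120, 118, 120, 119, 116, 115, 114, 116, 117, 119]
64 [115, 113, 111, 109, 109, 132, 153, 157, 98, 69, 70, 74, 70, 70, 71, 74, 74, 75, 76, 71, 72, 69, 72, 72, 74, 75, 75, 73, 78, 75, 73, 75, 76, 76, 76, 75, 73, 77, 75, 73, 76, 74, 77, 76, 75, 79, 77, 78, 75, 76, 79, 79, 70, 65, 136, 158, 157, 122, 118, 117, 114, 115, 114, 117, 115, 116, 118, 119]
```

Run:
```python
from fit import *
m,im=W2
Q=[]
for r,l,rt in [(4,229.4,279.1),(20,229,278.7),(36,229,278.1),(52,228.9,277.9),(64,228.2,277.3),(230/4+75,96/4+204.5,None)][:5]:
    o=lane(LV,0,0,16);n=lane(LV,0,0,17)-o
    P=[]
    for c in (l,rt):
        e,d=ray(m,(c,r),True);P.append(e+d*((o-e)@n)/(d@n))
    mid=(P[0]+P[1])/2;w=np.linalg.norm(P[0]-P[1]);rel=R.from_euler('z',-LV[3]).apply(mid-lane(LV,0,0,16));Q.append((rel[0]/np.cos(np.radians(12)),rel[1]))
    print(r,mid.round(1),'s,y',np.round(Q[-1],1),round(w,1))
Q=np.array(Q);a=np.polyfit(Q[:,0],Q[:,1],1);print(a,np.polyval(a,[0,38,190,205]))
```

```text
4 [656.   78.8  99.3] s,y [234.   -2.7] 59.5
20 [636.   77.2  95. ] s,y [213.4  -2.3] 59.8
36 [616.2  75.5  90.8] s,y [193.1  -2. ] 59.5
52 [596.4  73.7  86.6] s,y [172.9  -1.9] 59.9
64 [581.6  72.9  83.4] s,y [157.7  -1.1] 60.4
[-0.01863009  1.59122838] [ 1.59122838  0.88328484 -1.94848931 -2.22794071]
```

```bash
sed -i 's/^LV=.*/LV=[431.3,60.6,35,.0814]/' fit.py
python3 - <<'E'
from rig import *
from fit import *
s=sense()
moves(now(s),(lane(LV,205,0,150),4.7,12),(lane(LV,205,0,60),4.7,12))
E
```

```text
[ 27.97 -25.79   3.16] [-0.029  0.204  0.331] rows 9.2
[ 29.72 -25.23  11.98] [-0.029  0.204  0.331] rows 2.2
```

Call:
step_arm:
  commands: "0.3 28 -25.8 3.2 -0.029 0.204 0.331;0.3 28 -25.8 3.2 -0.029 0.204 0.331;0.3 28 -25.8 3.2 -0.029 0.204 0.331;0.3 28 -25.8 3.2 -0.029 0.204 0.331;0.3 28 -25.8 3.2 -0.029 0.204 0.331;0.3 28 -25.8 3.2 -0.029 0.204 0.331;0.3 28 -25.8 3.2 -0.029 0.204 0.331;0.3 28 -25.8 3.2 -0.029 0.204 0.331;0.3 28 -25.8 3.2 -0.029 0.204 0.331;0.3 28 -25.8 3.2 -0.029 0.204 0.331;0.3 28 -25.8 3.2 -0.029 0.204 0.331;0.3 28 -25.8 3.2 -0.029 0.204 0.331;0.3 28 -25.8 3.2 -0.029 0.204 0.331;0.3 28 -25.8 3.2 -0.029 0.204 0.331"

```text
time_s: 13.62
eef_pos: [599.6, 73.5, 221.9]
ee_rot: [-0.006, 0.994, 0.04, 0.102]
force: [-0.7, -0.6, -1.4]
grip_width: 0.535
grip_force: 37.1
```

```bash
cat > rel.py <<'E'
from rig import *
from fit import *
s=sense();print(s['time_s'],s['force'],s['grip_width'])
p,Rm=now(s);d=R.from_euler('z',-LV[3]).apply(p-np.array(LV[:3]));a=np.radians(12)
print('s,y,h',np.round([d[0]*np.cos(a)+d[2]*np.sin(a),d[1],-d[0]*np.sin(a)+d[2]*np.cos(a)],1),'rot err',np.round(R.from_matrix(tool(np.degrees(LV[3]),12).T@Rm).as_rotvec(),3))
moves(now(s),(lane(LV,205,0,62),4.7,12),(lane(LV,205,0,50),4.7,12))
E
python3 rel.py
```

```text
13.6167 [-0.68696349 -0.60605881 -1.35623274] 0.5351233463681944
s,y,h [203.9  -0.8 147.8] rot err [ 0.004 -0.004  0.002]
[ 0.14 -0.05  8.57] [-0.003  0.004 -0.003] rows 2.1
[ 0.15 -0.05  9.77] [-0.003  0.004 -0.003] rows 0.3
```

Call:
step_arm:
  commands: "0.3 0.1 -0.1 3 0 0 0;0.3 0.1 -0.1 6 0 0 0;0.3 0.1 -0.1 8.2 0 0 0;0.3 0.1 -0.1 8.6 0 0 0;0.3 0.1 -0.1 9 0 0 0;0.3 0.1 -0.1 9.2 0 0 0;0.3 0.1 -0.1 9.4 0 0 0;0.3 0.1 -0.1 9.4 0 0 0;0.3 0.1 -0.1 9.4 0 0 0"

```text
time_s: 14.37
eef_pos: [620.2, 77.8, 131.2]
ee_rot: [-0.006, 0.994, 0.041, 0.103]
force: [0.7, -0.4, -2.1]
grip_width: 0.534
grip_force: 37.2
```

```bash
python3 rel.py
```

```text
14.3667 [ 0.66097875 -0.41112981 -2.09701543] 0.5343574083139386
s,y,h [205.5   1.8  54.7] rot err [ 0.004 -0.002  0.   ]
[-0.05  0.18 -0.73] [-0.004  0.002 -0.001] rows 0.2
[-0.05  0.18  0.47] [-0.004  0.002 -0.001] rows 0.3
```

Call:
step_arm:
  commands: "0.3 0 0.1 0.2 0 0 0;0.3 0 0.1 0.4 0 0 0;0.3 0 0.1 0.5 0 0 0;0.3 0 0.1 0.6 0 0 0;0.3 0 0.1 0.6 0 0 0"

```text
time_s: 14.78
eef_pos: [622.3, 77.0, 126.3]
ee_rot: [-0.006, 0.994, 0.041, 0.105]
force: [-2.0, 0.9, 9.9]
grip_width: 0.534
grip_force: 38.5
```

```bash
python3 rel.py
```

```text
14.7833 [-1.97730821  0.89971088  9.86134664] 0.5335690275866686
s,y,h [206.5   0.9  49.5] rot err [ 0.003  0.001 -0.   ]
[-0.15  0.08 -1.25] [-0.003 -0.001 -0.001] rows 0.3
[-0.15  0.09 -0.05] [-0.003 -0.001 -0.001] rows 0.3
```

It rests on the rollers, and the force is square to the slide. I release and rise.

Call:
step_arm:
  commands: "0.75 0 0 -0.1 0 0 0;0.75 0 0 -0.1 0 0 0;0.75 0 0 -0.1 0 0 0;0.75 0 0 -0.1 0 0 0;0.75 0 0 -0.1 0 0 0;0.75 0 0 -0.1 0 0 0;0.75 0 0 -2 0 0 0;0.75 0 0 -5 0 0 0;0.75 0 0 -9 0 0 0;0.75 0 0 -13 0 0 0;0.75 0 0 -13 0 0 0"

```text
time_s: 15.7
eef_pos: [596.3, 74.3, 260.0]
ee_rot: [-0.005, 0.993, 0.041, 0.109]
force: [0.7, 0.9, 2.0]
grip_width: 0.749
grip_force: 0.0
```

Run:
```python
from rig import *
from fit import *
s=sense();print(s['time_s'],s['eef_pos'],s['force'],s['grip_width'])
for c in('scene','top'):
    im=capture(c);m=camera_model(c)
    mm={'scene':(250,160,330,250),'top':(225,135,256,230)}[c]
    # brightness along lane centreline at carton-top height
    for h in (64,):
        ss=np.arange(0,250,6);q=proj(m,np.array([lane(LV,t,0,h) for t in ss])).round().astype(int)
        print(c,[(int(t),int(im[b,a].mean())) for t,(a,b) in zip(ss,q)])
    for l in('carton_front','carton_second','carton_new_a'): print(l,[(round(d['score'],2),np.round(d['xy']).tolist()) for d in spot_point(c,l)][:6])
# B: long axis 107.3 or -72.7
moves(now(s),([550.6,-252.1,200],-72.7,0),([550.6,-252.1,200],107.3,0))
print(s['joints'])
```

```text
15.7 [596.25435619  74.29484679 260.00871467] [0.66973613 0.85105732 2.02826679] 0.7486780655124526
scene [(0, 166), (6, 221), (12, 231), (18, 233), (24, 233), (30, 232), (36, 224), (42, 212), (48, 211), (54, 211), (60, 213), (66, 222), (72, 232), (78, 230), (84, 178), (90, 158), (96, 155), (102, 157), (108, 161), (114, 156), (120, 155), (126, 182), (132, 207), (138, 213), (144, 231), (150, 230), (156, 174), (162, 125), (168, 126), (174, 128), (180, 123), (186, 78), (192, 84), (198, 99), (204, 99), (210, 99), (216, 96), (222, 99), (228, 98), (234, 99), (240, 95), (246, 95)]
carton_front []
carton_second [(0.76, [276.0, 192.0])]
carton_new_a [(0.87, [178.0, 270.0]), (0.74, [160.0, 358.0]), (0.64, [284.0, 211.0]), (0.5, [132.0, 299.0])]
top [(0, 115), (6, 117), (12, 119), (18, 100), (24, 95), (30, 124), (36, 127), (42, 138), (48, 145), (54, 150), (60, 151), (66, 169), (72, 212), (78, 200), (84, 220), (90, 221), (96, 174), (102, 151), (108, 151), (114, 124), (120, 97), (126, 112), (132, 125), (138, 132), (144, 140), (150, 145), (156, 150), (162, 157), (168, 165), (174, 170), (180, 165), (186, 158), (192, 150), (198, 144), (204, 139), (210, 134), (216, 124), (222, 114), (228, 98), (234, 83), (240, 85), (246, 114)]
carton_front [(0.96, [285.0, 255.0]), (0.68, [175.0, 212.0])]
carton_second [(0.37, [245.0, 208.0]), (0.17, [237.0, 183.0])]
carton_new_a [(0.71, [332.0, 136.0]), (0.65, [235.0, 187.0]), (0.55, [338.0, 188.0])]
[-8.35 32.16  4.23] [-0.149 -0.183  1.345] rows 10.9
[-8.35 32.16  4.23] [ 0.194 -0.158 -1.783] rows 25.1
[-0.08627052  0.36214614  1.41365082  0.04180819  1.15069228  1.38951043]
```

Carton A has rolled down against the second: the white top ends near s≈155 in the scene view, where 152 is expected. Next is carton B.

Call:
step_arm:
  commands: "0.85 -8.3 32.2 4.2 -0.149 -0.183 1.345;0.85 -8.3 32.2 4.2 -0.149 -0.183 1.345;0.85 -8.3 32.2 4.2 -0.149 -0.183 1.345;0.85 -8.3 32.2 4.2 -0.149 -0.183 1.345;0.85 -8.3 32.2 4.2 -0.149 -0.183 1.345;0.85 -8.3 32.2 4.2 -0.149 -0.183 1.345;0.85 -8.3 32.2 4.2 -0.149 -0.183 1.345;0.85 -8.3 32.2 4.2 -0.149 -0.183 1.345;0.85 -8.3 32.2 4.2 -0.149 -0.183 1.345;0.85 -8.3 32.2 4.2 -0.149 -0.183 1.345;0.85 -8.3 32.2 4.2 -0.149 -0.183 1.345;0.85 -8.3 32.2 4.2 -0.149 -0.183 1.345;0.85 -8.3 32.2 4.2 -0.149 -0.183 1.345;0.85 -8.3 32.2 4.2 -0.149 -0.183 1.345;0.85 -8.3 32.2 4.2 -0.149 -0.183 1.345;0.85 -8.3 32.2 4.2 -0.149 -0.183 1.345"

```text
time_s: 17.43
eef_pos: [548.7, -252.1, 192.3]
ee_rot: [0.003, 0.806, -0.592, -0.005]
force: [0.6, 0.8, -0.4]
grip_width: 0.853
grip_force: 0.0
```

Run:
```python
from rig import *
from fit import *
s=sense();print(s['time_s'],s['eef_pos'])
moves(now(s),([550.6,-252.1,49],-72.7,0))
m=camera_model('wrist');im=capture('wrist')
q=proj(m,box(np.array([550.6,-252.1,3]),np.radians(-72.7))[[1,3,7,5]],True);print(q.round(0).tolist())
for d in trace('wrist','carton_new_a')[:3]: print(d['score'],d['rect'])
```

```text
17.4333 [ 548.70407178 -252.09294251  192.25206024]
[ 0.13 -0.35 14.32] [0.012 0.005 0.002] rows 3.4
[[274.0, 224.0], [223.0, 224.0], [221.0, 140.0], [276.0, 140.0]]
0.96 [249.1, 177.4, 56.8, 91.5]
0.95 [91.1, 152.4, 76.4, 84.4]
0.93 [131.7, 23.6, 63.9, 47.2]
```

Call:
step_arm:
  commands: "0.85 0.1 -0.3 4 0.01 0.005 0;0.85 0.1 -0.3 8 0.01 0.005 0;0.85 0.1 -0.3 11.5 0.01 0.005 0;0.85 0.1 -0.3 14.2 0.01 0.005 0;0.85 0.1 -0.3 14.2 0.01 0.005 0;0.85 0.1 -0.3 14.2 0.01 0.005 0;0.3 0.1 -0.3 14.2 0.01 0.005 0;0.3 0.1 -0.3 14.2 0.01 0.005 0;0.3 0.1 -0.3 14.2 0.01 0.005 0;0.3 0.1 -0.3 14.2 0.01 0.005 0;0.3 0.1 -0.3 14.2 0.01 0.005 0;0.3 0.1 -0.3 13.3 0.01 0.005 0;0.3 0.1 -0.3 10 0.01 0.005 0;0.3 0.1 -0.3 6 0.01 0.005 0;0.3 0.1 -0.3 2 0.01 0.005 0;0.3 0.1 -0.3 -2 0.01 0.005 0;0.3 0.1 -0.3 -6 0.01 0.005 0;0.3 0.1 -0.3 -6 0.01 0.005 0;0.3 0.1 -0.3 -6 0.01 0.005 0"

```text
time_s: 19.12
eef_pos: [553.0, -252.6, 255.0]
ee_rot: [0.001, 0.805, -0.593, 0.002]
force: [-0.1, 0.0, -3.4]
grip_width: 0.535
grip_force: 37.2
```

Run:
```python
from rig import *
from fit import *
s=sense();print(s['time_s'],s['eef_pos'],s['grip_width'],s['force'])
moves(now(s),(lane(LV,204,0,150),4.7,12))
```

```text
19.1167 [ 552.99661098 -252.59251853  255.01560687] 0.5352198936763478 [-0.11003203  0.04222725 -3.41177464]
[-29.85 -14.12   2.98] [ 0.143  0.172 -1.345] rows 10.9
```

Call:
step_arm:
  commands: "0.3 -29.9 -14.1 3 0.143 0.172 -1.345;0.3 -29.9 -14.1 3 0.143 0.172 -1.345;0.3 -29.9 -14.1 3 0.143 0.172 -1.345;0.3 -29.9 -14.1 3 0.143 0.172 -1.345;0.3 -29.9 -14.1 3 0.143 0.172 -1.345;0.3 -29.9 -14.1 3 0.143 0.172 -1.345;0.3 -29.9 -14.1 3 0.143 0.172 -1.345;0.3 -29.9 -14.1 3 0.143 0.172 -1.345;0.3 -29.9 -14.1 3 0.143 0.172 -1.345;0.3 -29.9 -14.1 3 0.143 0.172 -1.345;0.3 -29.9 -14.1 3 0.143 0.172 -1.345;0.3 -29.9 -14.1 3 0.143 0.172 -1.345;0.3 -29.9 -14.1 3 0.143 0.172 -1.345;0.3 -29.9 -14.1 3 0.143 0.172 -1.345;0.3 -29.9 -14.1 3 0.143 0.172 -1.345;0.3 -29.9 -14.1 3 0.143 0.172 -1.345;0.3 -29.9 -14.1 3 0.143 0.172 -1.345"

```text
time_s: 20.53
eef_pos: [598.3, 74.9, 221.8]
ee_rot: [-0.006, 0.994, 0.04, 0.102]
force: [-0.3, -0.7, -2.9]
grip_width: 0.531
grip_force: 37.3
```

```bash
python3 rel.py
```

```text
20.5333 [-0.34774049 -0.72671113 -2.93957659] 0.5308673306868293
s,y,h [202.8   0.7 147.9] rot err [ 0.003 -0.004  0.001]
[0.26 0.1  8.58] [-0.003  0.004 -0.002] rows 2.1
[0.26 0.1  9.78] [-0.003  0.004 -0.002] rows 0.3
```

Call:
step_arm:
  commands: "0.3 0.1 0 3 0 0 0;0.3 0.1 0 6 0 0 0;0.3 0.1 0 8.2 0 0 0;0.3 0.1 0 8.6 0 0 0;0.3 0.1 0 9 0 0 0;0.3 0.1 0 9.2 0 0 0;0.3 0.1 0 9.4 0 0 0;0.3 0.1 0 9.4 0 0 0;0.3 0.1 0 9.4 0 0 0"

```text
time_s: 21.28
eef_pos: [618.6, 76.9, 131.0]
ee_rot: [-0.006, 0.994, 0.04, 0.103]
force: [0.3, 0.2, -2.4]
grip_width: 0.537
grip_force: 37.4
```

```bash
python3 rel.py
```

```text
21.2833 [ 0.30493843  0.15589256 -2.43196472] 0.5372027364251398
s,y,h [203.9   1.   54.9] rot err [ 0.003 -0.003  0.   ]
[ 0.11  0.1  -0.71] [-0.003  0.003 -0.001] rows 0.2
[0.11 0.1  0.49] [-0.003  0.003 -0.001] rows 0.3
```

Call:
step_arm:
  commands: "0.3 0 0.1 0.2 0 0 0;0.3 0 0.1 0.4 0 0 0;0.3 0 0.1 0.5 0 0 0;0.3 0 0.1 0.6 0 0 0;0.3 0 0.1 0.6 0 0 0"

```text
time_s: 21.7
eef_pos: [620.7, 76.0, 126.1]
ee_rot: [-0.006, 0.994, 0.04, 0.104]
force: [-2.4, 0.2, 7.7]
grip_width: 0.534
grip_force: 38.5
```

```bash
python3 rel.py
```

```text
21.7 [-2.39965954  0.24895956  7.69846979] 0.5342942523620678
s,y,h [ 2.049e+02 -1.000e-01  4.960e+01] rot err [ 0.003 -0.     0.   ]
[ 0.01 -0.01 -1.24] [-0.003  0.    -0.001] rows 0.3
[ 0.01 -0.01 -0.04] [-0.003  0.    -0.001] rows 0.3
```

Call:
step_arm:
  commands: "0.75 0 0 -0.1 0 0 0;0.75 0 0 -0.1 0 0 0;0.75 0 0 -0.1 0 0 0;0.75 0 0 -0.1 0 0 0;0.75 0 0 -0.1 0 0 0;0.75 0 0 -0.1 0 0 0;0.75 0 0 -2 0 0 0;0.75 0 0 -5 0 0 0;0.75 0 0 -9 0 0 0;0.75 0 0 -13 0 0 0;0.75 0 0 -17 0 0 0;0.75 -4 10 -17 0 0 0;0.75 -8 20 -17 0 0 0;0.75 -8 30 -17 0 0 0;0.75 -8 40 -17 0 0 0;0.75 -8 40 -17 0 0 0;0.75 -8 40 -17 0 0 0;0.75 -8 40 -17 0 0 0;0.75 -8 40 -17 0 0 0;0.75 -8 40 -17 0 0 0"

```text
time_s: 23.37
eef_pos: [541.1, -299.8, 274.1]
ee_rot: [-0.006, 0.994, 0.04, 0.102]
force: [0.2, 0.8, 0.2]
grip_width: 0.751
grip_force: 0.0
```

Run:
```python
from rig import *
from fit import *
s=sense();print(s['time_s'],s['eef_pos'],s['force'],s['grip_width'])
a=capture('scene');m=camera_model('scene')
ss=np.arange(0,250,6);q=proj(m,np.array([lane(LV,t,0,64) for t in ss])).round().astype(int)
print([(int(t),int(a[y,x].mean())) for t,(x,y) in zip(ss,q)])
b=capture('top')
A=cv2.resize(a[130:330,70:400],None,fx=2,fy=2,interpolation=cv2.INTER_CUBIC)[:400,:660]
A=cv2.resize(a[135:320,80:390],None,fx=1.6,fy=1.6);B=cv2.resize(b[120:265,140:400],None,fx=1.9,fy=1.9)
w=max(A.shape[1],B.shape[1]);pad=lambda i:np.pad(i,((0,0),(0,w-i.shape[1]),(0,0)))
v=np.vstack([pad(A),pad(B)]);print(v.shape);cv2.imwrite('pics/end.png',v[:,:,::-1])
```

```text
23.3667 [ 541.11136772 -299.75530238  274.05251768] [0.2186748  0.81753356 0.19205791] 0.7514336900437883
[(0, 170), (6, 226), (12, 234), (18, 235), (24, 235), (30, 236), (36, 230), (42, 211), (48, 219), (54, 214), (60, 218), (66, 225), (72, 234), (78, 233), (84, 186), (90, 162), (96, 161), (102, 162), (108, 164), (114, 162), (120, 161), (126, 186), (132, 212), (138, 214), (144, 235), (150, 233), (156, 235), (162, 230), (168, 218), (174, 215), (180, 217), (186, 214), (192, 214), (198, 234), (204, 236), (210, 238), (216, 235), (222, 235), (228, 214), (234, 135), (240, 131), (246, 130)]
(572, 496, 3)
```

View pics/end.png

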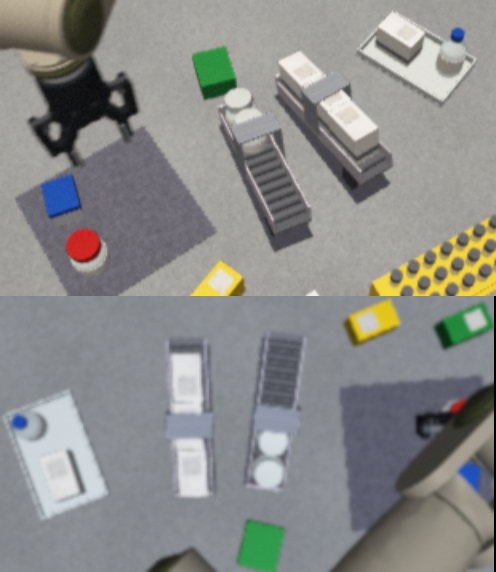

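The final pictures show three cartons in a row in the lane, from the stop to s≈228. The first carton stands upright in the tray beside the bottle, the jars, bottle and tip box have not moved, and the hand is clear. I hand it in.

```bash
python3 -c "
from rig import *
print(finish_job())"
```

```text
the job is handed in; nothing more can be done
None
```

The job is done and handed in at about 23 s: the oldest carton stands upright in the tray beside the bottle, the lane holds three cartons in a row, and the final pictures show nothing else moved.

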